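# Make up two food parcels in order

## Robot

A 7-joint arm with a two-finger parallel gripper is mounted at the origin on the work surface. World frame = base frame: x ahead of the robot, y to its left, z up, the work surface at z = 0. Lengths are in mm, angles in rad, forces in N, time in s.
With the tool pointing down it reaches from about 350 to 775 mm from the base axis. Payload 3.1 kg.
Tool frame: the origin (TCP) lies midway between the tips of the shut fingers; the grasp point (between the pads) lies 19 mm behind it; x points along the fingers, y is the direction in which the jaws open and shut, and the axes are right-handed (so a half turn about x gives the same grasp; the last joint's range is limited). The gripper opens to 85 mm and grips with 20 to 120 N. Pads are 22 mm wide; open, the fingers measure 114 mm over their backs; the gripper's body (76 mm by 85 mm) begins 54 mm behind the grasp point. The pads swing forward as they close: fully open they stand 13 mm farther back than shut.
Start: joints at [1.244, 0.311, 0.014, 1.512, -0.004, 1.319, -0.027], TCP at [154.564, -527.852, 231.304] pointing down, gripper open.
Joint ranges: [-2.7, 2.7], [-0.3, 1.91], [-1.27, 1.3], [0.12, 2.57], [-1.44, 4.58], [0.2, 2.03], [-3.05, 3.05]. Speed limits (rad/s): [2.79, 2.79, 3.14, 3.14, 3.14, 3.14, 3.14].

## Interface

Orientations are given as a unit quaternion [x, y, z, w].
In Python, from workcell import * gives the robot as it stands. The module is installed in compiled form; this text tells all that it offers.
- The arm moves only by the tool drive_tool, never from a script. Its argument "moves" is one flat list of numbers, 7 for each row, row after row: the shift along the tool's x, y, z in m, then the turn, a rotation vector about the tool's x, y, z in rad, then the closure in counts, from 0 (fully open) to 255 (shut). In form: [dx, dy, dz, ax, ay, az, claw, dx, dy, dz, ax, ay, az, claw, ...]. A call has 1 to 20 rows; each row shifts and turns the commanded pose from where the row before left it, along the tool's axes as they then stand; what a row does not reach is not made up. A row lasts 1/12 s, in which the tool goes at most 41.7 mm and 7.16 degrees, less where a joint would pass 70% of its speed; a pose out of reach is approached as far as the arm can. A call with a gripper value outside its range is refused whole. The fingers move at their own pace and stop on an object; the grip force is fixed at half the most. Time passes only in rows, so rows that do not move let the fingers close. It gives the time, the measured TCP pose, the force and the opening at its end, in the units of the state.
- get_obs(): the state, without advancing time (a new reading comes with each control period).
- get_image(name): name is "scene" or "top"; returns the picture (480x640x3 uint8, blue, green, red); there is no depth.
- calibration(name): a dict with "K" (3x3 intrinsics, pixels), "rvec" (rotation vector, rad) and "tvec" (3), from world to camera coordinates, as OpenCV has them. Camera axes: x right, y down, z forward; pixel columns grow to the right and rows downward; lengths in mm; the calibration is good to about 2 mm. A picture is of the moment at which its call begins. calibration takes no time and is no camera call.
- close_job(): hands the job in, once; it reports no verdict.
The state is a dict: "time": time; "q": joint angles; "qd": joint speeds; "joint_efforts": joint torques, N m; "tcp_pos": TCP position; "tcp_rot": TCP orientation; "wrist_force": force on the tool from outside, world axes, zero at the start; "torque": the same for the moment, N m; "opening": finger opening in mm.
Only numpy, scipy, OpenCV 4.12 (cv2) and the standard library are available. Lean on these libraries where they do the work, as an engineer would, in place of code of your own. Each camera call takes 0.05 s, during which the arm holds its last target. There are 200 camera calls.

## Task

Make up the two food parcels as neat piles, one item at a time in this order: in the middle of the long black tray, the carton laid lengthways with the tray, then the squat tin on the carton, then the tomato tub on the squat tin; then, in the middle of the square grey tray, the jar, and last the flat oblong tin lying on the jar's lid. Centre each item on what is under it and let go of it before taking the next, never tip the tomato tub over, and leave the tape roll, the paper roll and the marker where they are.

Things in the scene. Friction and masses are not known exactly. Their poses are not given: they have to be found in the camera images.
- long_tray: TARGET, fixed: shallow black oblong tray with square corner posts, 164 (its x) x 124 (its y) mm outside; floor 4 mm thick, rim 12 mm high and 4 mm thick, corner posts 16 x 16 mm rise to 18 mm with card-brown tops. Origin at the centre of its underside, z up, x along its length; the carton's underside belongs 4 mm above the origin.
- square_tray: TARGET, fixed: shallow light-grey square tray, 124 x 124 mm outside; floor 4 mm thick, rim 12 mm high and 3 mm thick, no corner posts. Origin at the centre of its underside, z up; the jar's underside belongs 4 mm above the origin.
- carton: Brown cardboard carton with pale paper panels on its top and long sides, 96 (its x) x 62 (its y) x 44 mm high, lying flat, about 260 g. Origin at the centre of its underside, z up. x along its length.
- squat_tin: Squat round tin, diameter 66 mm, 42 mm high, pale label round the side, flat bare-metal top with a small pull tab, about 200 g. Origin at the centre of its underside, z up. 
- tomato_tub: Clear round tub with a thin white rim, full of small red tomatoes, lidded, straight-sided, diameter 60 mm, 50 mm high, flat top, about 110 g. Origin at the centre of its underside, z up. 
- jar: Amber glass jar with a white screw lid, straight-sided, diameter 62 mm, 72 mm high including the flat 15 mm lid of the same diameter, about 300 g. Origin at the centre of its underside, z up. 
- fish_tin: Flat oblong bare-metal tin with a small pull tab, 84 (its x) x 52 (its y) x 26 mm high, about 130 g. Origin at the centre of its underside, z up. x along its length.
- tape_roll: BYSTANDER, loose: brown roll of parcel tape lying flat, outside diameter 96 mm, open bore 74 mm, 48 mm high. Origin at the centre of its underside, z up. 
- paper_roll: BYSTANDER, loose: upright white roll of paper, diameter 100 mm, 95 mm high. Origin at the centre of its underside, z up. 
- marker: BYSTANDER, loose: round grey marker pen with a blue cap, lying, 125 mm long (its x), 18 mm thick. Origin at the centre of its underside, z up. 
There are look-alikes about, which are no part of the job. Leave any pink or yellow look-alike of the carton alone.

How it is judged:
By the outcome, as a careful person would: the job done as asked, in the order asked, and still so for the second after the job is handed in, with the robot touching nothing.
It also fails if it takes over 136 s, if anything falls off the work surface, if the arm or the gripper's body presses on something with over 40 N, if the wrist force passes 120 N, or if a joint passes its speed limit or range.

## Working session

There is one attempt and no reset: what is moved stays moved. The work goes in short steps, Python scripts to look and compute and a tool call to move; the robot and the scene stay as the last step left them, time stands still between calls to the robot, and variables do not carry over. Pictures are saved under pics/ and viewed, about 12 in all and at most 16, crops included, and the job is handed in when it is done.

Besides the shell and the picture viewer there is one more tool, called after ">>>" as name(argument=value, ...) on one line, values as JSON. drive_tool: Moves the arm, as the interface text tells. Its arguments: {"type":"object","properties":{"moves":{"type":"array","items":{"type":"number"}}},"required":["moves"]}

```bash
mkdir -p pics; python3 - <<'E'
from workcell import *
import cv2
o=get_obs();print(o)
for n in("scene","top"):
    c=calibration(n);print(n,c['K'].tolist() if hasattr(c['K'],'tolist') else c['K'],c['rvec'],c['tvec'])
    cv2.imwrite(f'pics/{n}0.png',get_image(n))
E
```

```text
{'time': 0.0, 'q': array([ 1.24429392,  0.3117206 ,  0.0140233 ,  1.51307223, -0.00440305,
        1.31918547, -0.027225  ]), 'qd': array([ 0.00011535, -0.00010442,  0.00018822,  0.00037812,  0.00029871,
        0.0015378 , -0.0016707 ]), 'joint_efforts': array([ 1.08016341e-04, -3.79919887e+01,  1.46102775e-01, -2.30596876e+01,
        1.23110609e-02,  1.36455314e-02,  1.28392736e-07]), 'tcp_pos': array([ 154.32316936, -527.14355854,  230.2177996 ]), 'tcp_rot': array([-0.69979384, -0.1011784 ,  0.70010206, -0.09954204]), 'wrist_force': array([9.24990221e-01, 7.14592249e-04, 4.34166195e-01]), 'torque': array([ 0.01146145, -0.01534022,  0.01630233]), 'opening': 85.72546449243055}
scene [[506.47692343657735, 0.0, 321.10624498575714], [0.0, 506.47692343657735, 238.73034823821308], [0.0, 0.0, 1.0]] [ 1.17263594  2.3906135  -0.91517864] [ 256.0681815  -242.14310098 1444.92127654]
top [[437.48063360300387, 0.0, 321.11137843172236], [0.0, 437.48063360300387, 251.6190592786874], [0.0, 0.0, 1.0]] [ 2.18398271 -2.17609293  0.07196654] [  23.81399779  468.32777581 1088.09490767]
```

View pics/scene0.png

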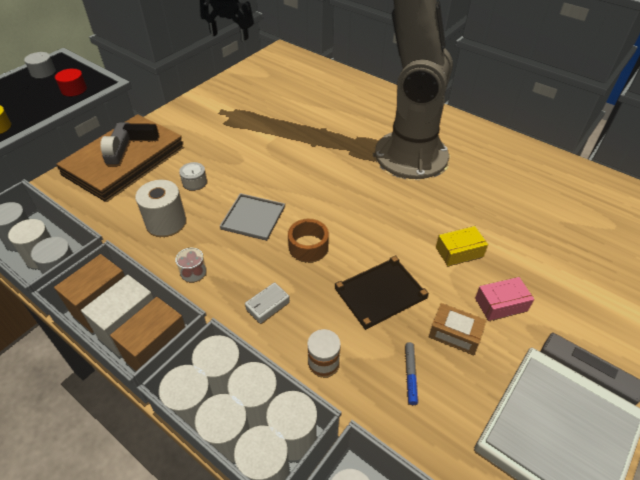

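View pics/top0.png

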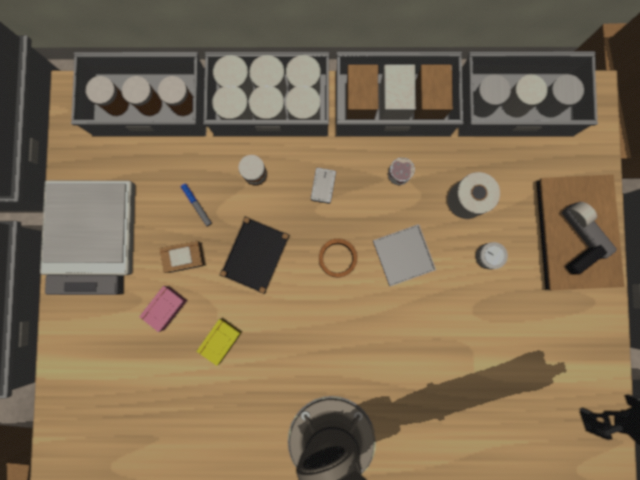

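Top view, candidates:
- **Carton:** brown at (181,257). Possible mix-ups are pink (163,309), yellow (219,341) and the brown boxes in the bin at (363,90) and (437,90).
- **Squat tin:** (493,255), or the cans in the bin around (495,90).
- **Tub:** (402,170).
- **Jar:** (251,168), or the jars in the bin at (100,90).
- **Fish tin:** (323,185).
- **Trays:** black (255,255), grey (404,255).

The tape roll is at (338,257), the paper roll at (479,193) and the marker at (196,205). Next I'll check close crops.

```bash
cat > h.py <<'E'
import cv2, numpy as np
from workcell import *
from scipy.spatial.transform import Rotation as R
def ray(n,uv):
    c=calibration(n);K=np.array(c['K']);Rm=cv2.Rodrigues(np.array(c['rvec'],float))[0];t=np.array(c['tvec'],float).ravel()
    d=Rm.T@np.linalg.inv(K)@np.array([uv[0],uv[1],1.]);return -Rm.T@t,d/np.linalg.norm(d)
def plane(n,uv,z):
    o,d=ray(n,uv);return o+d*(z-o[2])/d[2]
def tri(a,b):  # top pixel, scene pixel
    o1,d1=ray('top',a);o2,d2=ray('scene',b)
    s=np.linalg.lstsq(np.c_[d1,-d2],o2-o1,rcond=None)[0]
    p,q=o1+s[0]*d1,o2+s[1]*d2;return (p+q)/2,np.linalg.norm(p-q)
def proj(n,p):
    c=calibration(n);return cv2.projectPoints(np.array([p],float),np.array(c['rvec'],float),np.array(c['tvec'],float),np.array(c['K']),None)[0].ravel()
E
python3 - <<'E'
from h import *
T=cv2.imread('pics/top0.png');S=cv2.imread('pics/scene0.png')
ct=[(181,257),(493,255),(402,170),(251,168),(323,185)];cs=[(458,328),(193,176),(190,264),(323,350),(267,302)]
def row(I,cc,r=26): 
    return np.hstack([cv2.resize(I[y-r:y+r,x-r:x+r],(160,160),interpolation=cv2.INTER_CUBIC) for x,y in cc])
a=row(T,ct);b=row(S,cs,32)
c=np.hstack([cv2.resize(T[y-45:y+45,x-45:x+45],(270,270),interpolation=cv2.INTER_CUBIC) for x,y in((255,255),(404,255))])
d=np.zeros((270,800,3),np.uint8);d[:,:540]=c
cv2.imwrite('pics/crops.png',np.vstack([a,b,d]))
for x,y in ct+[(255,255),(404,255)]: print(plane('top',(x,y),40).round())
E
```

```text
[452. 373.  40.]
[ 460. -399.   40.]
[ 672. -177.   40.]
[677. 202.  40.]
[634.  21.  40.]
[458. 189.  40.]
[ 459. -179.   40.]
```

View pics/crops.png

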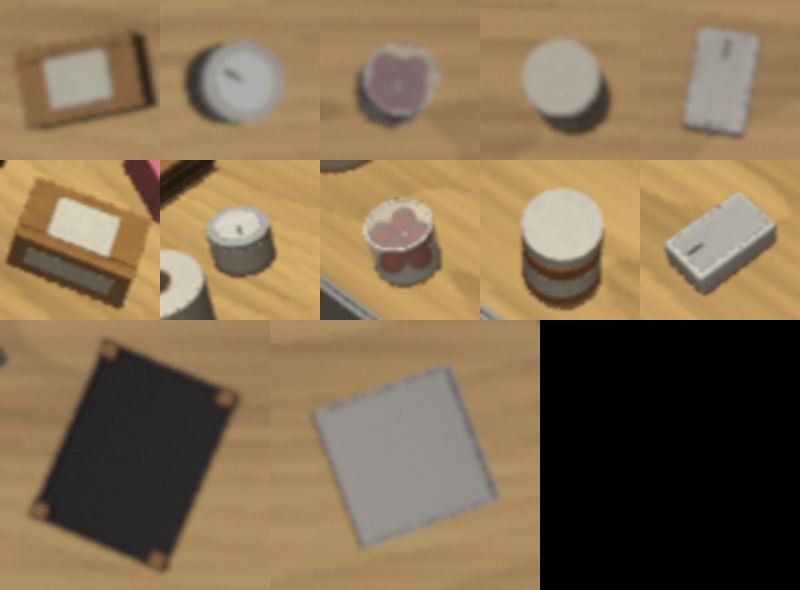

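The crops confirm every choice: the carton is brown with a centred white panel, and the tin, tub, jar and fish tin fit their descriptions. Both trays are turned. Next I'll segment the tops in both views and triangulate.

```bash
cat >> h.py <<'E'
def blob(I,c,r,f):
    x,y=map(int,c);A=I[y-r:y+r,x-r:x+r];h=cv2.cvtColor(A,cv2.COLOR_BGR2HSV).astype(int)
    m=f(h[...,0],h[...,1],h[...,2]).astype(np.uint8)
    m=cv2.morphologyEx(m,cv2.MORPH_OPEN,np.ones((3,3)))
    k=max(cv2.findContours(m,0,1)[0],key=cv2.contourArea)
    hull=cv2.convexHull(k)+np.array([x-r,y-r]);return hull.reshape(-1,2).astype(np.float32)
E
python3 - <<'E'
from h import *
T=cv2.imread('pics/top0.png');S=cv2.imread('pics/scene0.png')
N=['carton','squat','tub','jar','fish']
ct=[(181,257),(493,255),(402,170),(251,168),(323,185)];cs=[(458,324),(193,170),(190,255),(323,342),(267,300)]
Z=[44,42,50,72,26]
ft=[lambda h,s,v:(s<70)&(v>120)]*2+[lambda h,s,v:((s<70)&(v>95))|((h>140)&(v>90))]+[lambda h,s,v:(s<70)&(v>120)]*2
fs=[lambda h,s,v:(s<80)&(v>165)]*5
out=[]
for n,a,b,z,f,g in zip(N,ct,cs,Z,ft,fs):
    A=blob(T,a,24,f);B=blob(S,b,20,g)
    ca,wa,aa=cv2.minAreaRect(A);cb,wb,_=cv2.minAreaRect(B)
    p,e=tri(ca,cb)
    bx=cv2.boxPoints((ca,wa,aa));P=np.array([plane('top',q,z) for q in bx])
    l=[P[1]-P[0],P[2]-P[1]];L=[np.linalg.norm(x) for x in l];k=l[int(np.argmax(L))]
    print(n,np.round(ca,1),np.round(wa,1),'sc',np.round(cb,1),np.round(wb,1),'tri',p.round(1),round(e,1),'topplane',plane('top',ca,z).round(1),'scplane',plane('scene',cb,z).round(1),'size',np.round(L),'ang',round(np.degrees(np.arctan2(k[1],k[0])),1))
for n,a,f,z in (('long',(255,255),lambda h,s,v:(v<70),12),('sq',(404,255),lambda h,s,v:(s<60),12)):
    A=blob(T,a,48,f);ca,wa,aa=cv2.minAreaRect(A);P=np.array([plane('top',q,z) for q in cv2.boxPoints((ca,wa,aa))])
    l=[P[1]-P[0],P[2]-P[1]];L=[np.linalg.norm(x) for x in l];k=l[int(np.argmax(L))]
    print(n,np.round(ca,1),plane('top',ca,z).round(1),np.round(L),round(np.degrees(np.arctan2(k[1],k[0])),1))
for n,a,f,z in (('long',(381,291),lambda h,s,v:(v<70),12),('sq',(253,217),lambda h,s,v:(s<60)&(v>80),12)):
    A=blob(S,a,52 if n=='long' else 40,f);k=cv2.approxPolyN(A.reshape(-1,1,2),4).reshape(-1,2)
    P=np.array([plane('scene',q,z) for q in k]);print(n,k.tolist(),P.mean(0).round(1),np.linalg.norm(P-np.roll(P,1,0),axis=1).round(),np.degrees(np.arctan2(*(P-np.roll(P,1,0))[:,1::-1].T)).round(1))
E
```

```text
carton [179.8 256.1] [16.7 20.8] sc [459.1 322.2] [26.6 16.2] tri [454.  376.   39.9] 0.7 topplane [453.9 374.3  44. ] scplane [456.7 376.8  44. ] size [51. 41.] ang -78.4
squat [493.8 254.8] [26.2 25.5] sc [191.5 169.5] [15. 25.] tri [ 459.9 -400.4   38.9] 1.2 topplane [ 460.1 -399.7   42. ] scplane [ 461.9 -396.5   42. ] size [64. 64.] ang -45.4
tub [401.8 169.3] [24.  23.3] sc [187.9 253.4] [11.6 27.9] tri [ 671.2 -174.6   56.5] 3.9 topplane [ 671.6 -174.2   50. ] scplane [ 669.1 -181.6   50. ] size [59. 60.] ang -135.8
jar [251.  166.5] [23. 24.] sc [323.5 343. ] [28. 31.] tri [672.7 198.4  67.3] 1.5 topplane [671.9 197.   72. ] scplane [674.6 200.6  72. ] size [59. 57.] ang -89.9
fish [323.  184.4] [20.9 32.4] sc [266.5 299. ] [20.6 38.5] tri [639.8  21.5  20. ] 0.6 topplane [638.6  21.3  26. ] scplane [642.6  25.   26. ] size [83. 53.] ang -9.9
long [254.6 254.7] [460.3 194.6  12. ] [159. 120.] -22.2
sq [403.9 254.7] [ 461.4 -184.2   12. ] [126. 124.] -70.0
long [[428.6000061035156, 296.70001220703125], [364.9090881347656, 328.5454406738281], [332.9534606933594, 285.93798828125], [395.0, 257.5]] [467.4 200.   12. ] [126. 164. 126. 167.] [  66.9  -22.9 -111.9  157.3]
sq [[284.8356018066406, 203.86610412597656], [266.5584411621094, 238.38961791992188], [219.27027893066406, 226.56756591796875], [239.81272888183594, 193.69964599609375]] [ 466.8 -178.6   12. ] [124. 124. 124. 123.] [ 110.3   19.9  -70.3 -160. ]
```

```bash
cat >> h.py <<'E'
def go(x=None,y=None,z=None,yaw=None):
    "print shift in tool axes (mm) and turn about tool x (deg) to reach target; yaw = jaw direction, mod 180. Shifts are in axes AFTER the turn if yaw given"
    o=get_obs();p=np.array(o['tcp_pos']);r=R.from_quat(o['tcp_rot']);M=r.as_matrix()
    cy=np.degrees(np.arctan2(M[1,1],M[0,1]))
    print('t',round(o['time'],2),'tcp',p.round(1),'down',M[:,0].round(3),'jaw',round(cy,1),'q7',round(o['q'][6],2),'F',np.round(o['wrist_force'],1),'open',round(o['opening'],1))
    t=np.array([p[i] if v is None else v for i,v in enumerate((x,y,z))]);d=t-p
    if yaw is not None:
        dy=(yaw-cy+90)%180-90; M2=R.from_euler('z',dy,degrees=True).as_matrix()@M
        rv=M.T@np.array([0,0,np.radians(dy)]);print(' turn deg',round(dy,1),'rotvec tool',rv.round(3));print(' shift after turn',(M2.T@d).round(1))
    print(' shift now',(M.T@d).round(1))
E
python3 - <<'E'
from h import *
go(440,-300,200); go(454,375,200,10)
E
```

```text
t 0.1 tcp [ 154.3 -527.2  230.3] down [-0.001  0.002 -1.   ] jaw -73.7 q7 -0.03 F [-0.6 -0.4  0.4] open 85.2
 shift now [  30.6 -137.7 -338. ]
t 0.1 tcp [ 154.3 -527.2  230.3] down [-0.001  0.002 -1.   ] jaw -73.7 q7 -0.03 F [-0.6 -0.4  0.4] open 85.2
 turn deg 83.7 rotvec tool [-1.46  -0.003  0.   ]
 shift after turn [  29.3  451.8 -836.5]
 shift now [  31.9 -781.6 -541.1]
```

>>> drive_tool(moves=[0.003, -0.014, -0.034, 0, 0, 0, 0, 0.003, -0.014, -0.034, 0, 0, 0, 0, 0.003, -0.014, -0.034, 0, 0, 0, 0, 0.003, -0.014, -0.034, 0, 0, 0, 0, 0.003, -0.014, -0.034, 0, 0, 0, 0, 0.003, -0.014, -0.034, 0, 0, 0, 0, 0.003, -0.014, -0.034, 0, 0, 0, 0, 0.003, -0.014, -0.034, 0, 0, 0, 0, 0.003, -0.014, -0.034, 0, 0, 0, 0, 0.003, -0.014, -0.034, 0, 0, 0, 0, 0, 0, 0, -0.12, 0, 0, 0, 0, 0, 0, -0.12, 0, 0, 0, 0, 0, 0, -0.12, 0, 0, 0, 0, 0, 0, -0.12, 0, 0, 0, 0, 0, 0, -0.12, 0, 0, 0, 0, 0, 0, -0.12, 0, 0, 0, 0, 0, 0, -0.12, 0, 0, 0, 0, 0, 0, -0.12, 0, 0, 0, 0, 0, 0, -0.12, 0, 0, 0, 0, 0, 0, -0.12, 0, 0, 0])

```text
time: 1.77
tcp_pos: [441.1, -297.8, 200.7]
tcp_rot: [-0.519, -0.48, 0.52, -0.479]
wrist_force: [0.3, -0.2, 0.2]
opening: 85.1
```

```bash
python3 -c "
from h import *
go(454,375,160,10)"
```

```text
t 1.77 tcp [ 441.1 -297.8  200.7] down [-0.001  0.001 -1.   ] jaw -4.6 q7 0.37 F [ 0.3 -0.2  0.2] open 85.1
 turn deg 14.6 rotvec tool [-0.255 -0.    -0.   ]
 shift after turn [  41.   129.6 -660.3]
 shift now [  41.2  -40.9 -671.6]
```

>>> drive_tool(moves=[0, 0, 0, -0.12, 0, 0, 0, 0, 0, 0, -0.12, 0, 0, 0, 0, 0, 0, -0.015, 0, 0, 0, 0.002, 0.0076, -0.0389, 0, 0, 0, 0, 0.002, 0.0076, -0.0389, 0, 0, 0, 0, 0.002, 0.0076, -0.0389, 0, 0, 0, 0, 0.002, 0.0076, -0.0389, 0, 0, 0, 0, 0.002, 0.0076, -0.0389, 0, 0, 0, 0, 0.002, 0.0076, -0.0389, 0, 0, 0, 0, 0.002, 0.0076, -0.0389, 0, 0, 0, 0, 0.002, 0.0076, -0.0389, 0, 0, 0, 0, 0.002, 0.0076, -0.0389, 0, 0, 0, 0, 0.002, 0.0076, -0.0389, 0, 0, 0, 0, 0.002, 0.0076, -0.0389, 0, 0, 0, 0, 0.002, 0.0076, -0.0389, 0, 0, 0, 0, 0.002, 0.0076, -0.0389, 0, 0, 0, 0, 0.002, 0.0076, -0.0389, 0, 0, 0, 0, 0.002, 0.0076, -0.0389, 0, 0, 0, 0, 0.002, 0.0076, -0.0389, 0, 0, 0, 0, 0.002, 0.0076, -0.0389, 0, 0, 0, 0])

```text
time: 3.43
tcp_pos: [457.4, 377.1, 166.6]
tcp_rot: [0.456, 0.54, -0.457, 0.54]
wrist_force: [0.2, -0.2, 1.1]
opening: 85.2
```

```bash
python3 -c "
from h import *
go(454,375,4,10)
S=get_image('scene');T=get_image('top');cv2.imwrite('pics/s1.png',S)
cv2.imwrite('pics/c1.png',np.hstack([cv2.resize(S[200:380,360:560],(400,360)),cv2.resize(T[200:310,120:242],(400,360))]))"
```

```text
t 3.43 tcp [457.4 377.1 166.6] down [-0.    -0.001 -1.   ] jaw 9.5 q7 -0.83 F [ 0.2 -0.2  1.1] open 85.2
 turn deg 0.5 rotvec tool [-0.009 -0.     0.   ]
 shift after turn [162.6  -3.6   1.3]
 shift now [162.6  -3.6   1.3]
```

View pics/c1.png

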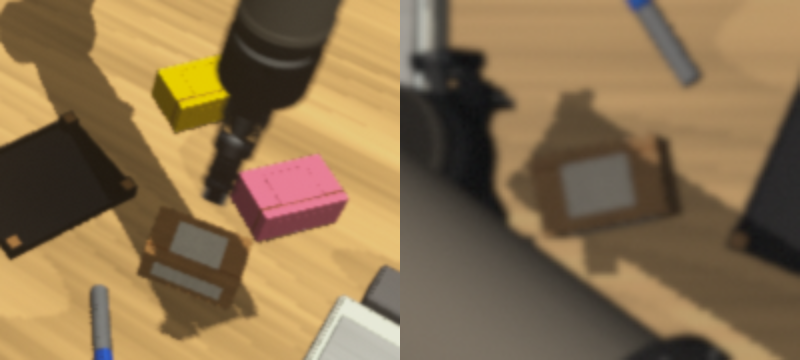

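>>> drive_tool(moves=[0.02, -0.0036, 0.001, 0, 0, 0, 0, 0.025, 0, 0, 0, 0, 0, 0, 0.025, 0, 0, 0, 0, 0, 0, 0.025, 0, 0, 0, 0, 0, 0, 0.025, 0, 0, 0, 0, 0, 0, 0.02, 0, 0, 0, 0, 0, 0, 0.015, 0, 0, 0, 0, 0, 0, 0.0075, 0, 0, 0, 0, 0, 0, 0, 0, 0, 0, 0, 0, 0, 0, 0, 0, 0, 0, 0, 255, 0, 0, 0, 0, 0, 0, 255, 0, 0, 0, 0, 0, 0, 255, 0, 0, 0, 0, 0, 0, 255, 0, 0, 0, 0, 0, 0, 255, 0, 0, 0, 0, 0, 0, 255, 0, 0, 0, 0, 0, 0, 255, 0, 0, 0, 0, 0, 0, 255])

```text
time: 4.95
tcp_pos: [455.2, 375.2, 6.5]
tcp_rot: [0.457, 0.54, -0.455, 0.541]
wrist_force: [0.3, 0.6, 6.0]
opening: 61.3
```

```bash
python3 -c "
from h import *
go(460.3,194.6,100,67.5)"
```

```text
t 4.95 tcp [455.2 375.2   6.5] down [ 0.002  0.002 -1.   ] jaw 9.7 q7 -0.93 F [0.3 0.6 6. ] open 61.3
 turn deg 57.8 rotvec tool [-1.009  0.003 -0.002]
 shift after turn [ -94.  -164.7   73.6]
 shift now [-93.8 -25.  178.7]
```

>>> drive_tool(moves=[-0.015, 0, 0, 0, 0, 0, 255, -0.025, 0, 0, 0, 0, 0, 255, -0.025, 0, 0, 0, 0, 0, 255, -0.03, 0, 0, 0, 0, 0, 255, 0, 0, 0, -0.12, 0, 0, 255, 0, 0, 0, -0.12, 0, 0, 255, 0, 0, 0, -0.12, 0, 0, 255, 0, 0, 0, -0.12, 0, 0, 255, 0, 0, 0, -0.12, 0, 0, 255, 0, 0, 0, -0.12, 0, 0, 255, 0, 0, 0, -0.12, 0, 0, 255, 0, 0, 0, -0.12, 0, 0, 255, 0, 0, 0, -0.05, 0, 0, 255, 0, -0.027, 0.012, 0, 0, 0, 255, 0, -0.027, 0.012, 0, 0, 0, 255, 0, -0.027, 0.012, 0, 0, 0, 255, 0, -0.027, 0.012, 0, 0, 0, 255, 0, -0.027, 0.012, 0, 0, 0, 255, 0, -0.027, 0.012, 0, 0, 0, 255, 0, 0, 0, 0, 0, 0, 255])

```text
time: 6.62
tcp_pos: [459.6, 187.2, 97.9]
tcp_rot: [0.138, 0.693, -0.145, 0.693]
wrist_force: [-0.4, -2.0, -2.4]
opening: 61.2
```

```bash
python3 -c "
from h import *
go(461.5,196,10,67.5)"
```

```text
t 6.62 tcp [459.6 187.2  97.9] down [-0.003 -0.01  -1.   ] jaw 67.0 q7 0.3 F [-0.4 -2.  -2.4] open 61.2
 turn deg 0.5 rotvec tool [-0.009 -0.     0.   ]
 shift after turn [87.9  9.8 -1.8]
 shift now [87.9  9.7 -1.8]
```

>>> drive_tool(moves=[0, 0.005, -0.001, -0.008, 0, 0, 255, 0, 0, 0, 0, 0, 0, 255, 0, 0, 0, 0, 0, 0, 255, 0.02, 0, 0, 0, 0, 0, 255, 0.025, 0, 0, 0, 0, 0, 255, 0.015, 0, 0, 0, 0, 0, 255, 0.01, 0, 0, 0, 0, 0, 255, 0, 0, 0, 0, 0, 0, 255, 0, 0, 0, 0, 0, 0, 255, 0, 0, 0, 0, 0, 0, 255])

```text
time: 7.45
tcp_pos: [460.5, 203.2, 30.8]
tcp_rot: [0.135, 0.694, -0.134, 0.695]
wrist_force: [-0.1, 0.0, -1.8]
opening: 61.7
```

```bash
python3 -c "
from h import *
go(461.5,196,10,67.5)"
```

```text
t 7.45 tcp [460.5 203.2  30.8] down [ 0.002  0.001 -1.   ] jaw 68.1 q7 0.22 F [-0.1  0.  -1.8] open 61.7
 turn deg -0.6 rotvec tool [ 0.01 -0.   -0.  ]
 shift after turn [20.8 -6.3  3.6]
 shift now [20.8 -6.4  3.6]
```

>>> drive_tool(moves=[0.004, -0.0064, 0.0036, 0.01, 0, 0, 255, 0.006, 0, 0, 0, 0, 0, 255, 0.004, 0, 0, 0, 0, 0, 255, 0.003, 0, 0, 0, 0, 0, 255, 0.002, 0, 0, 0, 0, 0, 255, 0.001, 0, 0, 0, 0, 0, 255, 0, 0, 0, 0, 0, 0, 255, 0, 0, 0, 0, 0, 0, 255, 0, 0, 0, 0, 0, 0, 255])

```text
time: 8.2
tcp_pos: [460.7, 194.2, 10.6]
tcp_rot: [0.138, 0.693, -0.139, 0.694]
wrist_force: [-2.6, -2.4, 5.7]
opening: 61.3
```

```bash
python3 -c "
from h import *
go(461.5,196,9,67.5)"
```

```text
t 8.2 tcp [460.7 194.2  10.6] down [-0.    -0.002 -1.   ] jaw 67.4 q7 0.2 F [-2.6 -2.4  5.7] open 61.3
 turn deg 0.1 rotvec tool [-0.001 -0.     0.   ]
 shift after turn [1.6 1.9 0.1]
 shift now [1.6 1.9 0.1]
```

>>> drive_tool(moves=[0, 0, 0, 0, 0, 0, 0, 0, 0, 0, 0, 0, 0, 0, 0, 0, 0, 0, 0, 0, 0, 0, 0, 0, 0, 0, 0, 0, 0, 0, 0, 0, 0, 0, 0, 0, 0, 0, 0, 0, 0, 0, -0.02, 0, 0, 0, 0, 0, 0, -0.03, 0, 0, 0, 0, 0, 0, -0.03, 0, 0, 0, 0, 0, 0, -0.03, 0, 0, 0, 0, 0, 0, -0.03, 0, 0, 0, 0, 0, 0, 0, 0.012, 0.035, 0, 0, 0, 0, 0, 0.012, 0.035, 0, 0, 0, 0, 0, 0.012, 0.035, 0, 0, 0, 0, 0, 0.012, 0.035, 0, 0, 0, 0, 0, 0, 0, 0, 0, 0, 0, 0, 0, 0, 0, 0, 0, 0])

```text
time: 9.62
tcp_pos: [610.0, 184.2, 148.3]
tcp_rot: [0.14, 0.694, -0.139, 0.693]
wrist_force: [-1.1, 0.8, -0.5]
opening: 85.4
```

```bash
python3 -c "
from h import *
go(460,-399.5,150,67.5)
S=get_image('scene');T=get_image('top')
cv2.imwrite('pics/s2.png',S);cv2.imwrite('pics/t2.png',T)
cv2.imwrite('pics/c2.png',np.hstack([cv2.resize(S[220:350,310:450],(400,371)),cv2.resize(T[200:310,200:310],(371,371))]))"
```

```text
t 9.62 tcp [610.  184.2 148.3] down [-0.002  0.001 -1.   ] jaw 67.2 q7 0.46 F [-1.1  0.8 -0.5] open 85.4
 turn deg 0.3 rotvec tool [-0.005 -0.    -0.   ]
 shift after turn [  -1.8 -596.7   84.8]
 shift now [  -1.8 -596.3   87.6]
```

View pics/c2.png

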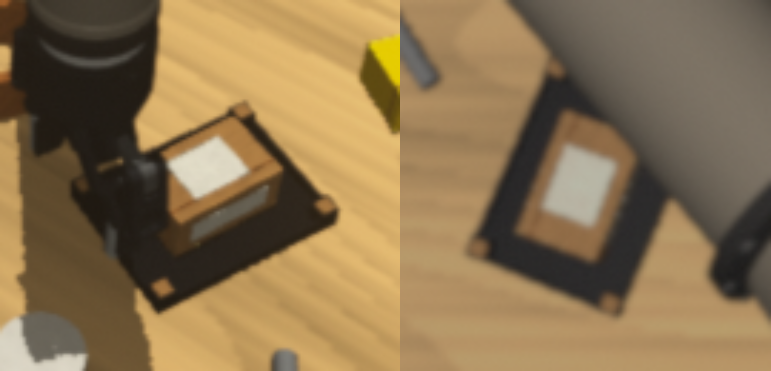

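The carton lies flat and in line with the tray; the panel is near (580,185) in the right-hand crop. On to the squat tin.

>>> drive_tool(moves=[0, -0.0373, 0.0055, 0, 0, 0, 0, 0, -0.0373, 0.0055, 0, 0, 0, 0, 0, -0.0373, 0.0055, 0, 0, 0, 0, 0, -0.0373, 0.0055, 0, 0, 0, 0, 0, -0.0373, 0.0055, 0, 0, 0, 0, 0, -0.0373, 0.0055, 0, 0, 0, 0, 0, -0.0373, 0.0055, 0, 0, 0, 0, 0, -0.0373, 0.0055, 0, 0, 0, 0, 0, -0.0373, 0.0055, 0, 0, 0, 0, 0, -0.0373, 0.0055, 0, 0, 0, 0, 0, -0.0373, 0.0055, 0, 0, 0, 0, 0, -0.0373, 0.0055, 0, 0, 0, 0, 0, -0.0373, 0.0055, 0, 0, 0, 0, 0, -0.0373, 0.0055, 0, 0, 0, 0, 0, -0.0373, 0.0055, 0, 0, 0, 0, 0, -0.0373, 0.0055, 0, 0, 0, 0, 0, 0, 0, 0, 0, 0, 0, 0, 0, 0, 0, 0, 0, 0, 0, 0, 0, 0, 0, 0, 0, 0, 0, 0, 0, 0, 0, 0])

```text
time: 11.38
tcp_pos: [461.7, -396.8, 150.4]
tcp_rot: [0.137, 0.694, -0.137, 0.694]
wrist_force: [-0.1, -0.3, 0.0]
opening: 85.0
```

```bash
python3 - <<'E'
from h import *
go(460,-399.5,8,67.5)
S=get_image('scene');T=get_image('top')
cv2.imwrite('pics/s3.png',S);cv2.imwrite('pics/t3.png',T)
f=lambda h,s,v:(s<80)&(v>100)
P=[plane('top',cv2.minAreaRect(blob(T,(255,255),14,f))[0],48),plane('scene',cv2.minAreaRect(blob(S,(385,278),18,f))[0],48)]
g=lambda h,s,v:(v<70)
A=blob(T,(255,255),48,g);r=cv2.minAreaRect(A);print('panel',np.round(P,1),'tray',plane('top',r[0],12).round(1),np.round(r[1:][0]))
k=cv2.approxPolyN(blob(S,(381,291),52,g).reshape(-1,1,2),4).reshape(-1,2);print(np.mean([plane('scene',q,12) for q in k],0).round(1))
ca=cv2.minAreaRect(blob(T,(255,255),14,f))[0];cb=cv2.minAreaRect(blob(S,(385,278),18,f))[0];print(ca,cb,tri(ca,cb))
E
```

```text
t 11.38 tcp [ 461.7 -396.8  150.4] down [ 0.     0.001 -1.   ] jaw 67.7 q7 1.46 F [-0.1 -0.3  0. ] open 85.0
 turn deg -0.2 rotvec tool [ 0.003 -0.    -0.   ]
 shift after turn [142.4  -3.2  -0.5]
 shift now [142.4  -3.2  -0.5]
panel [[458.2 193.3  48. ]
 [461.3 196.   48. ]] tray [460.3 194.6  12. ] [47. 63.]
[470.2 206.5  12. ]
(252.73971557617188, 254.52740478515625) (382.2076416015625, 278.3892822265625) (array([458.38289754, 194.30395779,  43.59773124]), np.float64(0.5790906909275159))
```

>>> drive_tool(moves=[0.02, -0.002, 0, 0, 0, 0, 0, 0.025, 0, 0, 0, 0, 0, 0, 0.025, 0, 0, 0, 0, 0, 0, 0.025, 0, 0, 0, 0, 0, 0, 0.025, 0, 0, 0, 0, 0, 0, 0.016, 0, 0, 0, 0, 0, 0, 0.008, 0, 0, 0, 0, 0, 0, 0, 0, 0, 0, 0, 0, 0, 0, 0, 0, 0, 0, 0, 0, 0, 0, 0, 0, 0, 0, 255, 0, 0, 0, 0, 0, 0, 255, 0, 0, 0, 0, 0, 0, 255, 0, 0, 0, 0, 0, 0, 255, 0, 0, 0, 0, 0, 0, 255, 0, 0, 0, 0, 0, 0, 255, 0, 0, 0, 0, 0, 0, 255, 0, 0, 0, 0, 0, 0, 255])

```text
time: 12.9
tcp_pos: [462.0, -401.9, 8.1]
tcp_rot: [0.138, 0.692, -0.139, 0.695]
wrist_force: [-0.2, 1.1, 6.1]
opening: 64.9
```

```bash
python3 -c "
from h import *
go(460,194.7,140,67.5)"
```

```text
t 12.9 tcp [ 462.  -401.9    8.1] down [ 0.004 -0.002 -1.   ] jaw 67.5 q7 1.37 F [-0.2  1.1  6.1] open 64.9
 turn deg 0.0 rotvec tool [-0.001 -0.     0.   ]
 shift after turn [-133.   550.4 -229.6]
 shift now [-133.   550.2 -230. ]
```

>>> drive_tool(moves=[-0.015, 0, 0, 0, 0, 0, 255, -0.03, 0, 0, 0, 0, 0, 255, -0.03, 0, 0, 0, 0, 0, 255, -0.03, 0.025, -0.0105, 0, 0, 0, 255, -0.028, 0.035, -0.0146, 0, 0, 0, 255, 0, 0.035, -0.0146, 0, 0, 0, 255, 0, 0.035, -0.0146, 0, 0, 0, 255, 0, 0.035, -0.0146, 0, 0, 0, 255, 0, 0.035, -0.0146, 0, 0, 0, 255, 0, 0.035, -0.0146, 0, 0, 0, 255, 0, 0.035, -0.0146, 0, 0, 0, 255, 0, 0.035, -0.0146, 0, 0, 0, 255, 0, 0.035, -0.0146, 0, 0, 0, 255, 0, 0.035, -0.0146, 0, 0, 0, 255, 0, 0.035, -0.0146, 0, 0, 0, 255, 0, 0.035, -0.0146, 0, 0, 0, 255, 0, 0.035, -0.0146, 0, 0, 0, 255, 0, 0.035, -0.0146, 0, 0, 0, 255, 0, 0.035, -0.0146, 0, 0, 0, 255, 0, 0, 0, 0, 0, 0, 255])

```text
time: 14.57
tcp_pos: [456.1, 201.9, 137.7]
tcp_rot: [0.136, 0.695, -0.129, 0.694]
wrist_force: [-1.4, 0.8, -1.3]
opening: 64.7
```

>>> drive_tool(moves=[0, 0, 0, 0, 0, 0, 255, 0, 0, 0, 0, 0, 0, 255, 0, 0, 0, 0, 0, 0, 255, 0, 0, 0, 0, 0, 0, 255])

```text
time: 14.9
tcp_pos: [459.6, 187.7, 135.3]
tcp_rot: [0.139, 0.693, -0.14, 0.693]
wrist_force: [0.7, 0.2, -2.4]
opening: 64.7
```

```bash
python3 -c "
from h import *
go(460,194.7,56,67.5)"
```

```text
t 14.9 tcp [459.6 187.7 135.3] down [-0.    -0.002 -1.   ] jaw 67.2 q7 0.34 F [ 0.7  0.2 -2.4] open 64.7
 turn deg 0.3 rotvec tool [-0.005 -0.     0.   ]
 shift after turn [79.3  6.8 -2.3]
 shift now [79.3  6.7 -2.4]
```

>>> drive_tool(moves=[0.02, 0, 0, 0, 0, 0, 255, 0.02, 0, 0, 0, 0, 0, 255, 0.015, 0, 0, 0, 0, 0, 255, 0.01, 0, 0, 0, 0, 0, 255, 0, 0, 0, 0, 0, 0, 255, 0, 0, 0, 0, 0, 0, 255, 0, 0, 0, 0, 0, 0, 255, 0, 0, 0, 0, 0, 0, 255, 0, 0, 0, 0, 0, 0, 255])

```text
time: 15.65
tcp_pos: [459.9, 190.4, 71.5]
tcp_rot: [0.139, 0.693, -0.138, 0.694]
wrist_force: [0.6, -0.3, -2.3]
opening: 64.7
```

```bash
python3 -c "
from h import *
go(460,194.7,54,67.5)"
```

```text
t 15.65 tcp [459.9 190.4  71.5] down [ 0.002  0.001 -1.   ] jaw 67.4 q7 0.27 F [ 0.6 -0.3 -2.3] open 64.7
 turn deg 0.1 rotvec tool [-0.001  0.     0.   ]
 shift after turn [17.5  4.  -1.6]
 shift now [17.5  4.  -1.6]
```

>>> drive_tool(moves=[0.003, 0.004, -0.0016, 0, 0, 0, 255, 0.004, 0, 0, 0, 0, 0, 255, 0.003, 0, 0, 0, 0, 0, 255, 0.002, 0, 0, 0, 0, 0, 255, 0.002, 0, 0, 0, 0, 0, 255, 0.0015, 0, 0, 0, 0, 0, 255, 0, 0, 0, 0, 0, 0, 255, 0, 0, 0, 0, 0, 0, 255, 0, 0, 0, 0, 0, 0, 255])

```text
time: 16.4
tcp_pos: [458.9, 194.3, 56.1]
tcp_rot: [0.138, 0.693, -0.139, 0.693]
wrist_force: [-2.5, -2.0, 6.4]
opening: 64.6
```

```bash
python3 -c "
from h import *
go(460,194.7,54,67.5)"
```

```text
t 16.4 tcp [458.9 194.3  56.1] down [-0.    -0.001 -1.   ] jaw 67.5 q7 0.25 F [-2.5 -2.   6.4] open 64.6
 turn deg 0.0 rotvec tool [-0.001 -0.     0.   ]
 shift after turn [2.1 0.8 0.9]
 shift now [2.1 0.8 0.9]
```

>>> drive_tool(moves=[0, 0, 0, 0, 0, 0, 0, 0, 0, 0, 0, 0, 0, 0, 0, 0, 0, 0, 0, 0, 0, 0, 0, 0, 0, 0, 0, 0, 0, 0, 0, 0, 0, 0, 0, -0.02, 0, 0, 0, 0, 0, 0, -0.03, 0, 0, 0, 0, 0, 0, -0.03, 0, 0, 0, 0, 0, 0, -0.02, -0.0215, 0.0281, 0, 0, 0, 0, 0, -0.0215, 0.0281, 0, 0, 0, 0, 0, -0.0215, 0.0281, 0, 0, 0, 0, 0, -0.0215, 0.0281, 0, 0, 0, 0, 0, -0.0215, 0.0281, 0, 0, 0, 0, 0, -0.0215, 0.0281, 0, 0, 0, 0, 0, -0.0215, 0.0281, 0, 0, 0, 0, 0, -0.0215, 0.0281, 0, 0, 0, 0, 0, -0.0215, 0.0281, 0, 0, 0, 0, 0, -0.0215, 0.0281, 0, 0, 0, 0, 0, -0.0215, 0.0281, 0, 0, 0, 0, 0, -0.0215, 0.0281, 0, 0, 0, 0])

```text
time: 18.07
tcp_pos: [672.1, -175.2, 154.6]
tcp_rot: [0.138, 0.694, -0.139, 0.693]
wrist_force: [0.3, 0.2, 0.4]
opening: 85.2
```

>>> drive_tool(moves=[0, 0, 0, 0, 0, 0, 0, 0, 0, 0, 0, 0, 0, 0, 0, 0, 0, 0, 0, 0, 0, 0, 0, 0, 0, 0, 0, 0, 0, 0, 0, 0, 0, 0, 0])

```text
time: 18.48
tcp_pos: [671.4, -171.1, 155.5]
tcp_rot: [0.137, 0.694, -0.137, 0.694]
wrist_force: [0.6, 1.0, 0.1]
opening: 85.7
```

```bash
python3 - <<'E'
from h import *
go(672.5,-173,10,67.5)
S=get_image('scene');T=get_image('top')
cv2.imwrite('pics/s4.png',S);cv2.imwrite('pics/t4.png',T)
cv2.imwrite('pics/c4.png',np.hstack([cv2.resize(S[220:350,310:450],(400,371)),cv2.resize(T[200:310,200:310],(371,371))]))
ca=cv2.minAreaRect(blob(T,(254,253),18,lambda h,s,v:(s<75)&(v>110)));cb=cv2.minAreaRect(blob(S,(383,257),18,lambda h,s,v:(s<80)&(v>150)))
print(ca,cb,tri(ca[0],cb[0]),plane('top',ca[0],90),plane('scene',cb[0],90))
E
```

```text
t 18.48 tcp [ 671.4 -171.1  155.5] down [ 0.     0.001 -1.   ] jaw 67.6 q7 1.04 F [0.6 1.  0.1] open 85.7
 turn deg -0.1 rotvec tool [ 0.002 -0.     0.   ]
 shift after turn [145.5  -1.4   1.8]
 shift now [145.5  -1.4   1.7]
((250.0, 254.5), (27.0, 28.0), 90.0) ((385.0, 264.0), (20.0, 30.0), 90.0) (array([455.25013628, 193.59087447,  88.8355045 ]), np.float64(1.1704347575047949)) [455.48590165 192.89348523  90.        ] [455.76309615 194.47898371  90.        ]
```

View pics/c4.png

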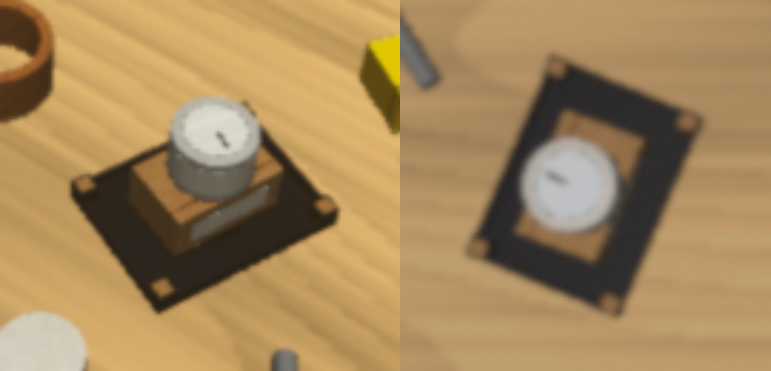

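The tin sits on the carton about 3 mm off its centre; its top is at (565,185) in the right-hand crop. That is good enough. Now the tub.

>>> drive_tool(moves=[0.02, -0.001, 0.002, 0, 0, 0, 0, 0.025, 0, 0, 0, 0, 0, 0, 0.025, 0, 0, 0, 0, 0, 0, 0.025, 0, 0, 0, 0, 0, 0, 0.025, 0, 0, 0, 0, 0, 0, 0.018, 0, 0, 0, 0, 0, 0, 0.009, 0, 0, 0, 0, 0, 0, 0, 0, 0, 0, 0, 0, 0, 0, 0, 0, 0, 0, 0, 0, 0, 0, 0, 0, 0, 0, 255, 0, 0, 0, 0, 0, 0, 255, 0, 0, 0, 0, 0, 0, 255, 0, 0, 0, 0, 0, 0, 255, 0, 0, 0, 0, 0, 0, 255, 0, 0, 0, 0, 0, 0, 255, 0, 0, 0, 0, 0, 0, 255, 0, 0, 0, 0, 0, 0, 255])

```text
time: 20.0
tcp_pos: [674.8, -175.0, 10.5]
tcp_rot: [0.139, 0.692, -0.138, 0.695]
wrist_force: [0.4, 0.4, 6.8]
opening: 59.0
```

```bash
python3 -c "
from h import *
go(459.5,194.5,170,67.5)"
```

```text
t 20.0 tcp [ 674.8 -175.    10.5] down [ 0.004 -0.    -1.   ] jaw 67.4 q7 0.97 F [0.4 0.4 6.8] open 59.0
 turn deg 0.1 rotvec tool [-0.001  0.     0.   ]
 shift after turn [-160.6  259.2 -339.6]
 shift now [-160.6  258.7 -340. ]
```

>>> drive_tool(moves=[-0.015, 0, 0, 0, 0, 0, 255, -0.025, 0, 0, 0, 0, 0, 255, -0.03, 0, 0, 0, 0, 0, 255, -0.03, 0.01, -0.013, 0, 0, 0, 255, -0.03, 0.018, -0.0235, 0, 0, 0, 255, -0.03, 0.021, -0.0275, 0, 0, 0, 255, 0, 0.021, -0.0275, 0, 0, 0, 255, 0, 0.021, -0.0275, 0, 0, 0, 255, 0, 0.021, -0.0275, 0, 0, 0, 255, 0, 0.021, -0.0275, 0, 0, 0, 255, 0, 0.021, -0.0275, 0, 0, 0, 255, 0, 0.021, -0.0275, 0, 0, 0, 255, 0, 0.021, -0.0275, 0, 0, 0, 255, 0, 0.021, -0.0275, 0, 0, 0, 255, 0, 0.018, -0.0235, 0, 0, 0, 255, 0, 0.014, -0.0185, 0, 0, 0, 255, 0, 0.009, -0.0115, 0, 0, 0, 255, 0, 0, 0, 0, 0, 0, 255, 0, 0, 0, 0, 0, 0, 255, 0, 0, 0, 0, 0, 0, 255])

```text
time: 21.67
tcp_pos: [462.9, 188.2, 165.1]
tcp_rot: [0.138, 0.693, -0.139, 0.694]
wrist_force: [1.0, -0.7, -0.7]
opening: 59.1
```

>>> drive_tool(moves=[0.015, 0, 0, 0, 0, 0, 255, 0.02, 0, 0, 0, 0, 0, 255, 0.01, 0, 0, 0, 0, 0, 255, 0, 0, 0, 0, 0, 0, 255, 0, 0, 0, 0, 0, 0, 255, 0, 0, 0, 0, 0, 0, 255, 0, 0, 0, 0, 0, 0, 255])

```text
time: 22.25
tcp_pos: [463.0, 190.1, 121.0]
tcp_rot: [0.139, 0.693, -0.138, 0.694]
wrist_force: [0.3, 0.0, -0.6]
opening: 58.8
```

```bash
python3 -c "
from h import *
go(459.5,194.5,98,67.5)"
```

```text
t 22.25 tcp [463.  190.1 121. ] down [ 0.002  0.001 -1.   ] jaw 67.4 q7 0.33 F [ 0.3  0.  -0.6] open 58.8
 turn deg 0.1 rotvec tool [-0.002  0.     0.   ]
 shift after turn [23.   2.7 -5. ]
 shift now [23.   2.7 -5. ]
```

>>> drive_tool(moves=[0.004, 0.0027, -0.005, 0, 0, 0, 255, 0.005, 0, 0, 0, 0, 0, 255, 0.005, 0, 0, 0, 0, 0, 255, 0.003, 0, 0, 0, 0, 0, 255, 0.002, 0, 0, 0, 0, 0, 255, 0.001, 0, 0, 0, 0, 0, 255, 0, 0, 0, 0, 0, 0, 255, 0, 0, 0, 0, 0, 0, 255, 0, 0, 0, 0, 0, 0, 255])

```text
time: 23.0
tcp_pos: [458.3, 194.1, 100.4]
tcp_rot: [0.138, 0.694, -0.139, 0.693]
wrist_force: [-3.0, -1.6, 6.6]
opening: 58.7
```

```bash
python3 -c "
from h import *
go(459.5,194.5,98,67.5)"
```

```text
t 23.0 tcp [458.3 194.1 100.4] down [-0.    -0.001 -1.   ] jaw 67.4 q7 0.3 F [-3.  -1.6  6.6] open 58.7
 turn deg 0.1 rotvec tool [-0.001 -0.     0.   ]
 shift after turn [2.4 0.8 0.9]
 shift now [2.4 0.9 0.9]
```

>>> drive_tool(moves=[0, 0, 0, 0, 0, 0, 0, 0, 0, 0, 0, 0, 0, 0, 0, 0, 0, 0, 0, 0, 0, 0, 0, 0, 0, 0, 0, 0, 0, 0, 0, 0, 0, 0, 0, -0.02, 0, 0, 0, 0, 0, 0, -0.03, 0, 0, 0, 0, 0, 0, -0.03, 0, 0, 0, 0, 0, 0, -0.01, 0.0108, 0.0246, 0, 0, 0, 0, 0, 0.0108, 0.0246, 0, 0, 0, 0, 0, 0.0108, 0.0246, 0, 0, 0, 0, 0, 0.0108, 0.0246, 0, 0, 0, 0, 0, 0.0108, 0.0246, 0, 0, 0, 0, 0, 0.0108, 0.0246, 0, 0, 0, 0, 0, 0.0108, 0.0246, 0, 0, 0, 0, 0, 0.0108, 0.0246, 0, 0, 0, 0, 0, 0, 0, 0, 0, 0, 0, 0, 0, 0, 0, 0, 0, 0, 0, 0, 0, 0, 0, 0, 0, 0, 0, 0, 0, 0, 0, 0])

```text
time: 24.67
tcp_pos: [672.3, 199.1, 190.3]
tcp_rot: [0.138, 0.694, -0.138, 0.693]
wrist_force: [-0.7, 1.0, -0.1]
opening: 85.6
```

```bash
python3 - <<'E'
from h import *
go(674.5,198.2,30,67.5)
S=get_image('scene');T=get_image('top')
cv2.imwrite('pics/s5.png',S);cv2.imwrite('pics/t5.png',T)
cv2.imwrite('pics/c5.png',np.hstack([cv2.resize(S[200:390,280:450],(358,400)),cv2.resize(T[150:290,200:340],(400,400))]))
E
```

```text
t 24.67 tcp [672.3 199.1 190.3] down [-0.001  0.    -1.   ] jaw 67.5 q7 0.53 F [-0.7  1.  -0.1] open 85.6
 turn deg -0.0 rotvec tool [0.001 0.    0.   ]
 shift after turn [160.3   0.    2.4]
 shift now [160.3   0.    2.4]
```

View pics/c5.png

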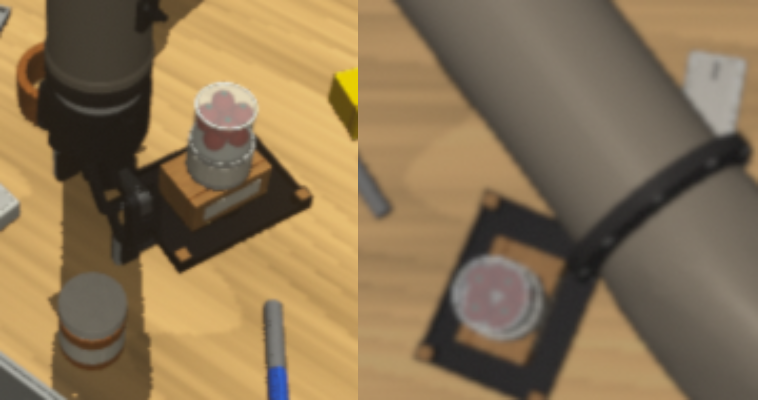

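The three-item pile stands upright, with the tub on the tin near (495,295) in the right-hand crop. Now the jar.

>>> drive_tool(moves=[0.02, 0, 0.0024, 0, 0, 0, 0, 0.025, 0, 0, 0, 0, 0, 0, 0.03, 0, 0, 0, 0, 0, 0, 0.03, 0, 0, 0, 0, 0, 0, 0.03, 0, 0, 0, 0, 0, 0, 0.02, 0, 0, 0, 0, 0, 0, 0.009, 0, 0, 0, 0, 0, 0, 0, 0, 0, 0, 0, 0, 0, 0, 0, 0, 0, 0, 0, 0, 0, 0, 0, 0, 0, 0, 255, 0, 0, 0, 0, 0, 0, 255, 0, 0, 0, 0, 0, 0, 255, 0, 0, 0, 0, 0, 0, 255, 0, 0, 0, 0, 0, 0, 255, 0, 0, 0, 0, 0, 0, 255, 0, 0, 0, 0, 0, 0, 255, 0, 0, 0, 0, 0, 0, 255])

```text
time: 26.18
tcp_pos: [677.1, 198.3, 28.8]
tcp_rot: [0.139, 0.692, -0.138, 0.695]
wrist_force: [-0.7, 0.5, 6.4]
opening: 60.9
```

```bash
python3 -c "
from h import *
go(600,0,150,67.5);go(463.5,-182.7,150,67.5)"
```

```text
t 26.18 tcp [677.1 198.3  28.8] down [ 0.004  0.001 -1.   ] jaw 67.4 q7 0.45 F [-0.7  0.5  6.4] open 60.9
 turn deg 0.1 rotvec tool [-0.001  0.     0.   ]
 shift after turn [-121.8 -212.4    5. ]
 shift now [-121.8 -212.4    5.3]
t 26.18 tcp [677.1 198.3  28.8] down [ 0.004  0.001 -1.   ] jaw 67.4 q7 0.45 F [-0.7  0.5  6.4] open 60.9
 turn deg 0.1 rotvec tool [-0.001  0.     0.   ]
 shift after turn [-122.6 -433.4  -51.2]
 shift now [-122.6 -433.5  -50.6]
```

>>> drive_tool(moves=[-0.015, 0, 0, 0, 0, 0, 255, -0.025, 0, 0, 0, 0, 0, 255, -0.03, -0.012, -0.0014, 0, 0, 0, 255, -0.03, -0.024, -0.0028, 0, 0, 0, 255, -0.02, -0.034, -0.004, 0, 0, 0, 255, 0, -0.034, -0.004, 0, 0, 0, 255, 0, -0.034, -0.004, 0, 0, 0, 255, 0, -0.034, -0.004, 0, 0, 0, 255, 0, -0.034, -0.004, 0, 0, 0, 255, 0, -0.034, -0.004, 0, 0, 0, 255, 0, -0.034, -0.004, 0, 0, 0, 255, 0, -0.034, -0.004, 0, 0, 0, 255, 0, -0.034, -0.004, 0, 0, 0, 255, 0, -0.034, -0.004, 0, 0, 0, 255, 0, -0.03, -0.0035, 0, 0, 0, 255, 0, -0.018, -0.002, 0, 0, 0, 255, 0, -0.009, -0.001, 0, 0, 0, 255, 0, 0, 0, 0, 0, 0, 255, 0, 0, 0, 0, 0, 0, 255, 0, 0, 0, 0, 0, 0, 255])

```text
time: 27.85
tcp_pos: [463.7, -180.5, 146.5]
tcp_rot: [0.138, 0.693, -0.137, 0.694]
wrist_force: [-0.2, 1.4, -3.1]
opening: 60.6
```

>>> drive_tool(moves=[0.02, 0, 0, 0, 0, 0, 255, 0.03, 0, 0, 0, 0, 0, 255, 0.02, 0, 0, 0, 0, 0, 255, 0.01, 0, 0, 0, 0, 0, 255, 0, 0, 0, 0, 0, 0, 255, 0, 0, 0, 0, 0, 0, 255, 0, 0, 0, 0, 0, 0, 255, 0, 0, 0, 0, 0, 0, 255])

```text
time: 28.52
tcp_pos: [464.4, -182.7, 67.6]
tcp_rot: [0.138, 0.692, -0.138, 0.695]
wrist_force: [0.4, 0.5, -2.1]
opening: 61.0
```

```bash
python3 -c "
from h import *
go(464,-182.5,31,67.5)"
```

```text
t 28.52 tcp [ 464.4 -182.7   67.6] down [ 0.003 -0.001 -1.   ] jaw 67.5 q7 1.02 F [ 0.4  0.5 -2.1] open 61.0
 turn deg 0.0 rotvec tool [-0.  0.  0.]
 shift after turn [36.6  0.1 -0.5]
 shift now [36.6  0.1 -0.5]
```

>>> drive_tool(moves=[0.012, 0, 0, 0, 0, 0, 255, 0.01, 0, 0, 0, 0, 0, 255, 0.005, 0, 0, 0, 0, 0, 255, 0.003, 0, 0, 0, 0, 0, 255, 0.002, 0, 0, 0, 0, 0, 255, 0.002, 0, 0, 0, 0, 0, 255, 0.0015, 0, 0, 0, 0, 0, 255, 0, 0, 0, 0, 0, 0, 255, 0, 0, 0, 0, 0, 0, 255, 0, 0, 0, 0, 0, 0, 255])

```text
time: 29.35
tcp_pos: [462.2, -182.8, 32.7]
tcp_rot: [0.137, 0.694, -0.139, 0.693]
wrist_force: [-7.6, 1.3, 14.9]
opening: 60.8
```

```bash
python3 -c "
from h import *
go(464,-182.5,31,67.5)"
```

```text
t 29.35 tcp [ 462.2 -182.8   32.7] down [-0.002 -0.002 -1.   ] jaw 67.4 q7 0.98 F [-7.6  1.3 14.9] open 60.8
 turn deg 0.1 rotvec tool [-0.001 -0.    -0.   ]
 shift after turn [1.7 0.9 1.5]
 shift now [1.7 0.9 1.5]
```

>>> drive_tool(moves=[-0.001, 0, 0, 0, 0, 0, 255, 0, 0, 0, 0, 0, 0, 0, 0, 0, 0, 0, 0, 0, 0, 0, 0, 0, 0, 0, 0, 0, 0, 0, 0, 0, 0, 0, 0, 0, 0, 0, 0, 0, 0, 0, -0.02, 0, 0, 0, 0, 0, 0, -0.03, 0, 0, 0, 0, 0, 0, -0.03, 0, 0, 0, 0, 0, 0, -0.03, 0, 0, 0, 0, 0, 0, 0, 0.0322, 0.0107, 0, 0, 0, 0, 0, 0.0322, 0.0107, 0, 0, 0, 0, 0, 0.0322, 0.0107, 0, 0, 0, 0, 0, 0.0322, 0.0107, 0, 0, 0, 0, 0, 0.0322, 0.0107, 0, 0, 0, 0, 0, 0.0322, 0.0107, 0, 0, 0, 0, 0, 0.0322, 0.0107, 0, 0, 0, 0, 0, 0.0322, 0.0107, 0, 0, 0, 0, 0, 0, 0, -0.11, 0, 0, 0, 0, 0, 0, -0.11, 0, 0, 0])

```text
time: 31.02
tcp_pos: [641.1, 26.7, 141.2]
tcp_rot: [0.058, 0.705, -0.057, 0.705]
wrist_force: [0.1, -0.1, -0.8]
opening: 85.8
```

>>> drive_tool(moves=[0, 0, 0, 0, 0, 0, 0, 0, 0, 0, 0, 0, 0, 0, 0, 0, 0, 0, 0, 0, 0, 0, 0, 0, 0, 0, 0, 0])

```text
time: 31.35
tcp_pos: [640.5, 21.3, 141.5]
tcp_rot: [0.062, 0.704, -0.063, 0.704]
wrist_force: [-0.2, -0.8, -0.4]
opening: 85.7
```

```bash
python3 - <<'E'
from h import *
go(641,22.5,2,80.1)
S=get_image('scene');T=get_image('top')
cv2.imwrite('pics/s6.png',S);cv2.imwrite('pics/t6.png',T)
cv2.imwrite('pics/c6.png',np.hstack([cv2.resize(S[150:340,180:350],(358,400)),cv2.resize(T[150:290,300:440],(400,400))]))
E
```

```text
t 31.35 tcp [640.5  21.3 141.5] down [-0.    -0.001 -1.   ] jaw 79.9 q7 0.91 F [-0.2 -0.8 -0.4] open 85.7
 turn deg 0.2 rotvec tool [-0.004 -0.     0.   ]
 shift after turn [139.5   1.4   0.3]
 shift now [139.5   1.4   0.2]
```

View pics/c6.png

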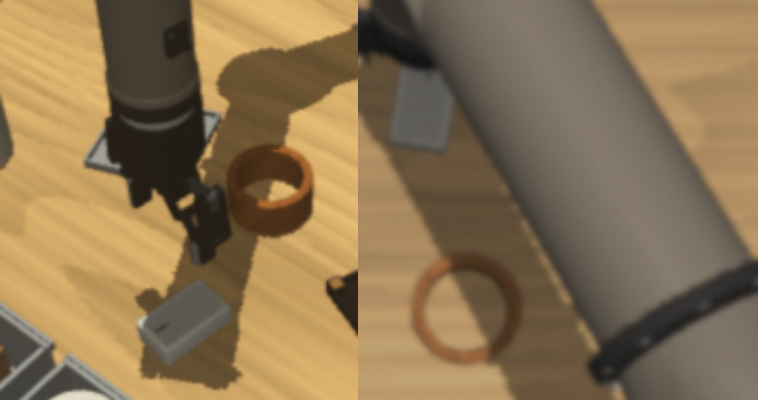

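The fish tin is under the gripper at (185,320) in the left-hand crop, and the tape roll is undisturbed. Descending.

>>> drive_tool(moves=[0.02, 0.001, 0, 0, 0, 0, 0, 0.025, 0, 0, 0, 0, 0, 0, 0.03, 0, 0, 0, 0, 0, 0, 0.03, 0, 0, 0, 0, 0, 0, 0.018, 0, 0, 0, 0, 0, 0, 0.011, 0, 0, 0, 0, 0, 0, 0.006, 0, 0, 0, 0, 0, 0, 0, 0, 0, 0, 0, 0, 0, 0, 0, 0, 0, 0, 0, 0, 0, 0, 0, 0, 0, 0, 255, 0, 0, 0, 0, 0, 0, 255, 0, 0, 0, 0, 0, 0, 255, 0, 0, 0, 0, 0, 0, 255, 0, 0, 0, 0, 0, 0, 255, 0, 0, 0, 0, 0, 0, 255, 0, 0, 0, 0, 0, 0, 255, 0, 0, 0, 0, 0, 0, 255])

```text
time: 32.87
tcp_pos: [641.9, 23.5, 3.1]
tcp_rot: [0.062, 0.703, -0.061, 0.705]
wrist_force: [-0.1, 0.0, 5.7]
opening: 51.2
```

```bash
python3 -c "
from h import *
go(462.5,-182.8,130,110)"
```

```text
t 32.87 tcp [641.9  23.5   3.1] down [ 0.003  0.    -1.   ] jaw 80.0 q7 0.82 F [-0.1  0.   5.7] open 51.2
 turn deg 30.0 rotvec tool [-0.523  0.     0.001]
 shift after turn [-127.6 -132.4 -238.8]
 shift now [-127.5 -234.1 -140.7]
```

>>> drive_tool(moves=[-0.015, 0, 0, 0, 0, 0, 255, -0.03, 0, 0, 0, 0, 0, 255, -0.035, 0, 0, 0, 0, 0, 255, -0.035, 0, 0, 0, 0, 0, 255, -0.03, 0.03, -0.005, 0, 0, 0, 255, 0, 0.03, -0.005, 0, 0, 0, 255, 0, 0.03, -0.005, 0, 0, 0, 255, 0, 0.03, -0.005, 0, 0, 0, 255, 0, 0.03, -0.005, 0, 0, 0, 255, 0, 0, 0, 0, 0, 0, 255, 0, 0, 0, 0, 0, 0, 255, 0, 0, 0, 0, 0, 0, 255])

```text
time: 33.87
tcp_pos: [641.8, 173.9, 145.6]
tcp_rot: [0.061, 0.705, -0.062, 0.704]
wrist_force: [0.5, -1.5, -1.6]
opening: 50.6
```

```bash
python3 - <<'E'
from h import *
S=get_image('scene');T=get_image('top')
cv2.imwrite('pics/s7.png',S);cv2.imwrite('pics/t7.png',T)
cv2.imwrite('pics/c7.png',np.hstack([cv2.resize(S[150:340,180:350],(358,400)),cv2.resize(T[185:325,330:470],(400,400))]))
go(462.5,-182.8,130,110)
E
```

```text
t 33.97 tcp [642.6 172.1 145.4] down [-0.    -0.002 -1.   ] jaw 79.9 q7 0.7 F [ 0.4 -0.3 -0.9] open 51.0
 turn deg 30.1 rotvec tool [-0.526 -0.001  0.   ]
 shift after turn [  15.9 -271.9 -290.6]
 shift now [  16.2 -381.  -115. ]
```

View pics/c7.png

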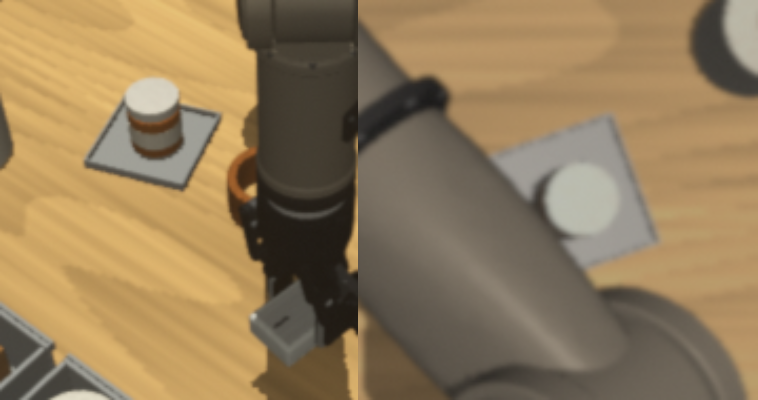

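```bash
python3 - <<'E'
from h import *
S=cv2.imread('pics/s7.png');T=cv2.imread('pics/t7.png')
b=blob(T,(408,255),18,lambda h,s,v:(v>172));print(cv2.minEnclosingCircle(b))
(c,r)=cv2.minEnclosingCircle(b);print(plane('top',c,76).round(1),plane('top',(408.4,255),76).round(1),plane('scene',(252.7,196.3),76).round(1),tri((408.4,255),(252.7,196.3)))
E
```

```text
((408.5454406738281, 254.09091186523438), 12.40010929107666)
[ 458.7 -183.8   76. ] [ 456.5 -183.4   76. ] [ 463.6 -173.6   76. ] (array([ 456.20272558, -184.12765418,   64.85001713]), np.float64(3.450462918353358))
```

>>> drive_tool(moves=[0, 0, 0, -0.105, 0, 0, 255, 0, 0, 0, -0.105, 0, 0, 255, 0, 0, 0, -0.105, 0, 0, 255, 0, 0, 0, -0.105, 0, 0, 255, 0, 0, 0, -0.105, 0, 0, 255, 0, -0.022, -0.0235, 0, 0, 0, 255, 0, -0.022, -0.0235, 0, 0, 0, 255, 0, -0.022, -0.0235, 0, 0, 0, 255, 0, -0.022, -0.0235, 0, 0, 0, 255, 0, -0.022, -0.0235, 0, 0, 0, 255, 0, -0.022, -0.0235, 0, 0, 0, 255, 0, -0.022, -0.0235, 0, 0, 0, 255, 0, -0.022, -0.0235, 0, 0, 0, 255, 0, -0.022, -0.0235, 0, 0, 0, 255, 0, -0.022, -0.0235, 0, 0, 0, 255, 0, -0.022, -0.0235, 0, 0, 0, 255, 0, -0.018, -0.0195, 0, 0, 0, 255, 0, -0.012, -0.0125, 0, 0, 0, 255, 0, 0, 0, 0, 0, 0, 255, 0, 0, 0, 0, 0, 0, 255])

```text
time: 35.63
tcp_pos: [461.8, -183.6, 145.6]
tcp_rot: [-0.122, 0.697, 0.121, 0.696]
wrist_force: [0.5, 0.1, -1.4]
opening: 50.4
```

>>> drive_tool(moves=[0.015, 0, 0, 0, 0, 0, 255, 0.02, 0, 0, 0, 0, 0, 255, 0.01, 0, 0, 0, 0, 0, 255, 0, 0, 0, 0, 0, 0, 255, 0, 0, 0, 0, 0, 0, 255, 0, 0, 0, 0, 0, 0, 255, 0, 0, 0, 0, 0, 0, 255])

```text
time: 36.22
tcp_pos: [463.9, -180.6, 101.8]
tcp_rot: [-0.124, 0.696, 0.123, 0.697]
wrist_force: [0.8, 0.2, -0.5]
opening: 50.6
```

```bash
python3 -c "
from h import *
go(462,-182.8,78,110)"
```

```text
t 36.22 tcp [ 463.9 -180.6  101.8] down [ 0.002 -0.    -1.   ] jaw 110.2 q7 1.72 F [ 0.8  0.2 -0.5] open 50.6
 turn deg -0.2 rotvec tool [ 0.003  0.    -0.   ]
 shift after turn [23.8 -1.3 -2.6]
 shift now [23.8 -1.3 -2.6]
```

>>> drive_tool(moves=[0.006, -0.0013, -0.002, 0, 0, 0, 255, 0.006, 0, 0, 0, 0, 0, 255, 0.004, 0, 0, 0, 0, 0, 255, 0.003, 0, 0, 0, 0, 0, 255, 0.002, 0, 0, 0, 0, 0, 255, 0.001, 0, 0, 0, 0, 0, 255, 0, 0, 0, 0, 0, 0, 255, 0, 0, 0, 0, 0, 0, 255, 0, 0, 0, 0, 0, 0, 255])

```text
time: 36.97
tcp_pos: [461.5, -182.7, 79.1]
tcp_rot: [-0.124, 0.696, 0.124, 0.696]
wrist_force: [-2.1, -0.0, 3.2]
opening: 50.8
```

```bash
python3 -c "
from h import *
go(462,-182.8,78,110)"
```

```text
t 36.97 tcp [ 461.5 -182.7   79.1] down [-0. -0. -1.] jaw 110.1 q7 1.7 F [-2.1 -0.   3.2] open 50.8
 turn deg -0.1 rotvec tool [0.002 0.    0.   ]
 shift after turn [ 1.1 -0.3  0.5]
 shift now [ 1.1 -0.3  0.5]
```

>>> drive_tool(moves=[0, 0, 0, 0, 0, 0, 0, 0, 0, 0, 0, 0, 0, 0, 0, 0, 0, 0, 0, 0, 0, 0, 0, 0, 0, 0, 0, 0, 0, 0, 0, 0, 0, 0, 0, -0.015, 0, 0, 0, 0, 0, 0, -0.03, 0, 0, 0, 0, 0, 0, -0.035, 0, 0, 0, 0, 0, 0, -0.035, 0, 0, 0, 0, 0, 0, 0, -0.021, -0.026, 0, 0, 0, 0, 0, -0.021, -0.026, 0, 0, 0, 0, 0, -0.021, -0.026, 0, 0, 0, 0, 0, -0.021, -0.026, 0, 0, 0, 0, 0, -0.021, -0.026, 0, 0, 0, 0, 0, -0.021, -0.026, 0, 0, 0, 0, 0, -0.021, -0.026, 0, 0, 0, 0, 0, 0, 0, 0, 0, 0, 0, 0, 0, 0, 0, 0, 0, 0])

```text
time: 38.47
tcp_pos: [339.4, -385.8, 193.1]
tcp_rot: [-0.121, 0.697, 0.122, 0.697]
wrist_force: [-1.4, -0.2, 0.4]
opening: 85.2
```

```bash
python3 - <<'E'
from h import *
S=get_image('scene');T=get_image('top')
cv2.imwrite('pics/s8.png',S);cv2.imwrite('pics/t8.png',T)
a=cv2.resize(S[140:360,170:450],(400,314));b=cv2.resize(T[150:310,220:450],(400,278))
cv2.imwrite('pics/c8.png',np.hstack([a,cv2.copyMakeBorder(b,0,36,0,0,0)]))
c=cv2.minAreaRect(blob(T,(404,255),24,lambda h,s,v:(v>150)&(s<60)));print(c,plane('top',c[0],102).round(1))
c=cv2.minAreaRect(blob(T,(249,254),20,lambda h,s,v:((s<75)&(v>95))|((h>140)&(v>90))));print('tub',c,plane('top',c[0],140).round(1))
for n,uv in (('tape',(338,257)),('paper',(479,193)),('marker',(196,205))):
    x,y=uv;print(n,np.abs(T[y-25:y+25,x-25:x+25].astype(int)-cv2.imread('pics/top0.png')[y-25:y+25,x-25:x+25]).mean().round(1))
go()
E
```

```text
((411.21044921875, 253.1126251220703), (35.15728759765625, 20.71121597290039), 68.74949645996094) [ 459.2 -185.   102. ]
tub ((248.6000213623047, 253.80001831054688), (31.304948806762695, 27.72724151611328), 26.56505012512207) [453.7 187.5 140. ]
tape 0.6
paper 0.6
marker 0.6
t 38.57 tcp [ 341.7 -382.5  193.8] down [ 0.001  0.001 -1.   ] jaw 110.2 q7 2.3 F [-0.   0.8 -0.3] open 85.3
 shift now [0. 0. 0.]
```

View pics/c8.png

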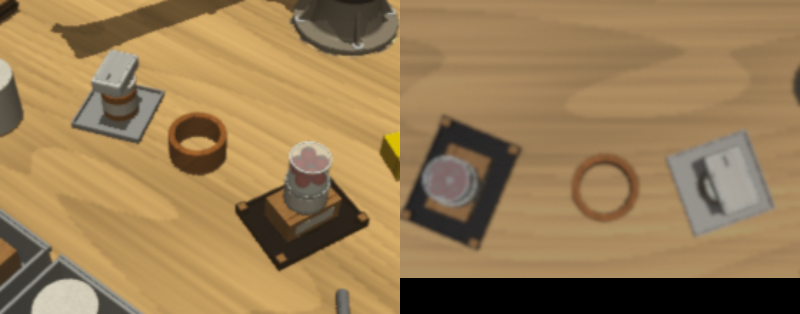

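Both piles stand and the bystanders have not moved. My tub mask also took in the tin's rim, so I'll measure the tub again from its red mask.

```bash
python3 - <<'E'
from h import *
S=cv2.imread('pics/s8.png');T=cv2.imread('pics/t8.png')
c=cv2.minEnclosingCircle(blob(T,(247,254),18,lambda h,s,v:((h>150)|(h<6))&(s>25)));print(c,plane('top',c[0],138).round(1),plane('top',(c[0][0],c[0][1]),90).round(1))
d=cv2.minAreaRect(blob(S,(387,249),20,lambda h,s,v:(s<70)&(v>150)));print(d,plane('scene',d[0],140).round(1))
cv2.imwrite('pics/c9.png',np.hstack([cv2.resize(T[230:280,222:272],(400,400),interpolation=2),cv2.resize(S[220:300,350:430],(400,400),interpolation=2)]))
E
```

```text
((246.7954559326172, 252.93182373046875), 11.522848129272461) [455.8 192.  138. ] [459.2 200.5  90. ]
((386.5, 249.5), (21.0, 29.0), 90.0) [459.9 194.7 140. ]
```

View pics/c9.png

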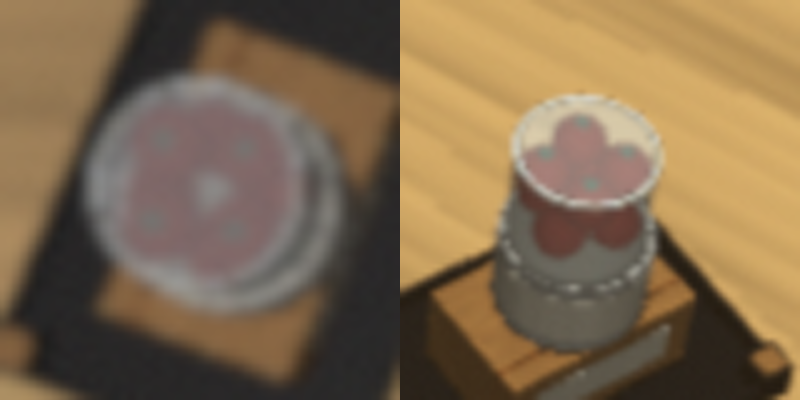

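```bash
python3 -c "
from workcell import *
print(close_job())"
```

```text
the job is handed in; nothing more can be done
None
```

Both parcels are made up in the order asked, and I handed the job in at about 39 s of the 136 s allowed. Each item was released before the next was picked up, and the gripper was clear of everything at the end.

Offsets below are from the top camera, compared with what lies underneath:

| Item | On | Measured offset |
|---|---|---|
| Carton | long tray | about 2.5 mm |
| Squat tin | carton | about 3 mm |
| Tomato tub | squat tin | about 1 mm; stayed upright |
| Jar | square tray | about 3 mm |
| Flat tin | jar's lid | about 1.5 mm; lined up with the tray's edges |

The tape roll, paper roll and marker had not moved in the before-and-after pictures, and I never moved the pink and yellow look-alikes. The highest wrist force I read was about 17 N, as the jar touched down.

**Disagreements:**
- **Camera offset:** the two cameras differed by a steady 2–5 mm in position. Triangulated heights of the five items were mostly 3–6 mm low, with the tub 6 mm high, so I centred by the top camera plus the arm's own readings.
- **Jar:** my hand-picked pixel for the jar in the scene camera was off by about 10 mm, so I dropped it.
- **Long tray:** its centre from the scene camera disagreed with the top camera by 9–16 mm. I set the carton close to the top camera's value.
- **Tub:** the first mask of the placed tub also caught the tin's rim. I measured it again from its red mask and its rim.

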